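# Fit the blank-off test cover on a manifold flange and hold it on its seal

## Robot

A 6-joint arm with a two-finger parallel gripper is mounted at the origin on the work surface. World frame = base frame: x ahead of the robot, y to its left, z up, the work surface at z = 0. Lengths are in m, angles in rad, forces in N, time in s.
With the tool pointing down it reaches from about 0.375 to 0.975 m from the base axis. Payload 3.8 kg.
Tool frame: the origin (TCP) lies midway between the tips of the shut fingers; the grasp point (between the pads) lies 19 mm behind it; z points along the fingers, y is the direction in which the jaws open and shut (so a half turn about z gives the same grasp; the last joint's range is limited). The gripper opens to 85 mm and grips with 20 to 120 N. Pads are 22 mm wide; open, the fingers measure 114 mm over their backs; the gripper's body (76 mm by 85 mm) begins 54 mm behind the grasp point. The pads swing forward as they close: fully open they stand 13 mm farther back than shut.
Start: joints at [1.101, 0.264, 1.604, -0, 1.274, -0.037], TCP at [0.283, 0.613, 0.231] pointing down, gripper open.
Joint ranges: [-2.63, 2.63], [-0.94, 2.18], [0.31, 2.57], [-1.31, 4.45], [0, 2.66], [-2.55, 2.55]. Speed limits (rad/s): [2.57, 2.57, 3.14, 3.14, 3.14, 3.14].

## Interface

Orientations are given as a rotation vector (axis times angle).
In Python, from bench import arm, capture, order gives the robot as it stands. The module is installed in compiled form; this text tells all that it offers.
- The arm moves only by the tool carry_out, never from a script. Its argument "rows" is a list of rows, each a list of 3 entries, a list of its own where there are three numbers: the turn, a rotation vector about the world's x, y, z each as a share of 360 degrees, from -1 to 1, then the shift along the world's x, y, z each as a share of 0.2 m, from -1 to 1, then the opening, from 0 (shut) to 1 (fully open). A call has exactly 10 rows; each row shifts and turns the commanded pose from where the row before left it; what a row does not reach is not made up. A row lasts 1/12 s, in which the tool goes at most 41.7 mm and 7.16 degrees, less where a joint would pass 70% of its speed; a pose out of reach is approached as far as the arm can. A call with a number of a shift or a turn outside -1 to 1 is refused whole. A call with a gripper value outside its range is refused whole. The fingers move at their own pace and stop on an object; "grip_force" is the grip in N (left out, the last holds). Time passes only in rows, so rows that do not move let the fingers close, or fill a call up. It gives the time, the measured TCP pose, the force and the opening at its end, in the units of the state.
- arm.sense(): the state, without advancing time (a new reading comes with each control period).
- capture(name): name is "scene" or "top" or "wrist"; returns a dict with "frame" (400x640x3 uint8, red, green, blue), "fx", "fy", "cx", "cy" (pixels), "k1" (the pictures are not rectified: a ray, as slopes to the right and down, at radius r is drawn at 1 + k1 r^2 times it, then the intrinsics apply), "rvec" (rotation vector, rad) and "tvec" (3), from world to camera coordinates, as OpenCV has them. Camera axes: x right, y down, z forward; pixel columns grow to the right and rows downward; lengths in m; the calibration is good to about 2 mm. A picture is of the moment at which its call begins. There is no depth.
- order.hand_in(): hands the job in, once; it reports no verdict.
The state is a dict: "t": time; "joint_pos": joint angles; "qvel": joint speeds; "joint_efforts": joint torques, N m; "tool_pos": TCP position; "ee_rot": TCP orientation; "ft_force": force on the tool from outside, world axes, zero at the start; "torque": the same for the moment, N m; "width": finger opening in m.
Only numpy, scipy, OpenCV 4.12 (cv2) and the standard library are available. Lean on these libraries where they do the work, as an engineer would, in place of code of your own. Each camera call takes 0.05 s, during which the arm holds its last target.

## Task

Take the test cover by its black grip and lay it flat on the test stand's raised loading ledge, well short of its seat, then slide it along the ledge and between the guides until it drops over the locating pin hidden beneath it. Then press it fully down onto the sprung seal and finish while holding it pressed down with the gripper. Leave the other things on the bench where they are.

Things in the scene. Friction and masses are not known exactly. Their poses are not given: they have to be found in the camera images.
- cover: loose test cover, about 0.35 kg: aluminium plate 100 (its x) x 70 (its y) x 19 thick, its four corners cut out 20 (x) by 10 (y); centred on top an upright black grip, 18 thick (x), 56 long (y), 42 high. In the centre of the underside a blind hole, 15 diameter, 15 deep. Same turned half round. Origin: centre of the underside, at the mouth of the hole; z up.
- stand: fixed test stand carrying a cast manifold, flange up. Origin: on the locating pin's axis, at bench level; the cover slides along its +x (away from the robot, turned by the stand's yaw). From x -129 to +137, 121 high at the guides; behind them (x over 50) below 90 high. Its steel is oiled and slippery (friction about 0.15). Cover's underside above the bench: 113 on the ledge, 105 dropped on the raised seal, 100 fully pressed.
- ledge (a point): place to lay the cover's centre on the loading ledge, 70 short of the pin (stand x -70, y 0), on its flat top, 113 above the bench; lay the cover's x along the stand's x. Ledge: stand x -129 to -53, with a horn at each side on to x -33. The cover slides level on ledge and pin top; only when centred over the pin (within 3) does its tail clear the ledge so that it drops 8, if the gripper lets it.
- pin (a point): centre of the top of the locating pin: stand x 0, y 0, 112.5 above the bench. Steel, 12 diameter, tapering to 7 over its top 4. Point fixed to the stand, same axes.
- guides (a point): midway between the mouths of the parallel guides, stand x -23, y 0, at the height of their tops, 121 above the bench. Steel cheeks, 74 apart inside from stand x -23 to +45; towards the robot they flare to about 100 apart at stand x -128, beside the ledge.
- seal (a joint): sprung flat rubber seal, 92 x 54, around the pin: 0 = raised (top 105 above the bench), 0.005 = fully pressed (top 100). It does not give under the cover's own weight; pressing it fully takes about 15 N, cover's weight included, then it meets a hard stop.
- blank: loose flat steel blank, 90 x 60 x 8, two 12 mm through holes, NO grip on top: not the cover, leave it. Origin: centre of its underside.
- brush: loose brush with wooden handle, 170 long, lying. Leave it. Origin: on its underside.
- wrench: loose steel wrench, 170 long, lying near the middle of the bench. Leave it. Origin: on its underside.
- elbow: loose cast aluminium elbow with two flanges, about 105 long and 95 high. Leave it. Origin: bench level, near its upright flange.
Not all that is in view belongs to the job. What is shaped like the cover but green or yellow is not meant.

How it is judged:
By the outcome, as a careful person would: the job done as asked, in the order asked, and still so for the second after the job is handed in, while the arm keeps its last pose, push and grip.
It also fails if it takes over 51 s, if anything falls off the work surface, if the arm or the gripper's body presses on something with over 40 N, if the wrist force passes 120 N, or if a joint passes its speed limit or range.

## Working session

There is one attempt and no reset: what is moved stays moved. The work goes in short steps, Python scripts to look and compute and a tool call to move; the robot and the scene stay as the last step left them, time stands still between calls to the robot, and variables do not carry over. Pictures are saved under pics/ and viewed, and the job is handed in when it is done.

Besides the shell and the picture viewer there is one more tool, called after "Emit:" as name(argument=value, ...), one argument or row to a line, values as JSON. carry_out: Moves the arm, as the interface text tells. Its arguments: {"type":"object","properties":{"rows":{"type":"array"},"grip_force":{"type":"number"}},"required":["rows"]}

```bash
mkdir -p pics
cat > h.py <<'E'
import numpy as np,cv2,pickle
from bench import arm,capture,order
def cap(n,tag):
    c=capture(n); cv2.imwrite(f'pics/{tag}.png',c['frame'][:,:,::-1]); pickle.dump(c,open(f'pics/{tag}.pkl','wb')); return c
def load(tag): return pickle.load(open(f'pics/{tag}.pkl','rb'))
def ray(c,u,v):
    x=(u-c['cx'])/c['fx'];y=(v-c['cy'])/c['fy'];rd=np.hypot(x,y);r=rd
    for _ in range(50): r=rd/(1+c['k1']*r*r)
    s=r/rd if rd>0 else 1
    R=cv2.Rodrigues(np.array(c['rvec'],float))[0];t=np.array(c['tvec'],float)
    return -R.T@t, R.T@np.array([x*s,y*s,1])
def atz(c,u,v,z):
    o,d=ray(c,u,v); return o+d*(z-o[2])/d[2]
def proj(c,P):
    P=np.atleast_2d(P);R=cv2.Rodrigues(np.array(c['rvec'],float))[0]
    q=P@R.T+np.array(c['tvec'],float); xy=q[:,:2]/q[:,2:]; r2=(xy**2).sum(1,keepdims=True)
    xy=xy*(1+c['k1']*r2); return xy*[c['fx'],c['fy']]+[c['cx'],c['cy']]
def crop(tag,x0,y0,x1,y1,k,out):
    im=cv2.imread(f'pics/{tag}.png')[y0:y1,x0:x1]; cv2.imwrite(f'pics/{out}.png',cv2.resize(im,None,fx=k,fy=k,interpolation=cv2.INTER_CUBIC))
E
python3 - <<'E'
from h import *
for n in ('scene','top','wrist'):
    c=cap(n,n+'0'); print(n,c['fx'],c['cx'],c['cy'],c['k1'],ray(c,320,200))
print(arm.sense())
E
```

```text
scene 428.9036854179585 315.7707078025902 200.96407606310748 0.02607449931721816 (array([1.39549088, 0.50075002, 0.83999937]), array([-0.68933403, -0.42807546, -0.58452739]))
top 456.1937502188748 321.10505349886427 203.2608893294174 0.04589254824847257 (array([ 0.4035464 , -0.0459374 ,  1.13427796]), array([ 0.13973498, -0.01304657, -0.99013175]))
wrist 279.9301988149679 317.36576242908995 206.77759586738404 -0.03899274502482238 (array([0.20695134, 0.64724265, 0.37292499]), array([ 0.27625282, -0.11959391, -0.9539688 ]))
{'t': 0.15, 'joint_pos': array([ 1.10108133e+00,  2.64603812e-01,  1.60509258e+00,  9.59646504e-07,
        1.27371632e+00, -3.68677491e-02]), 'qvel': array([ 0.001019  , -0.00099832, -0.00532371, -0.00143635, -0.00054813,
        0.00018749]), 'joint_efforts': array([ 4.34823232e-04, -5.15902376e+01, -3.67960668e+01, -2.47423332e-04,
        8.05181597e-03, -4.99151739e-06]), 'tool_pos': array([0.28284877, 0.61223181, 0.23021463]), 'ee_rot': array([-6.74521551e-01, -3.06785696e+00,  2.76694688e-03]), 'ft_force': array([ 0.31366544, -0.09440966, -0.27149841]), 'torque': array([ 0.00388961, -0.04389578, -0.01193903]), 'width': 0.08555114175070935}
```

View pics/scene0.png

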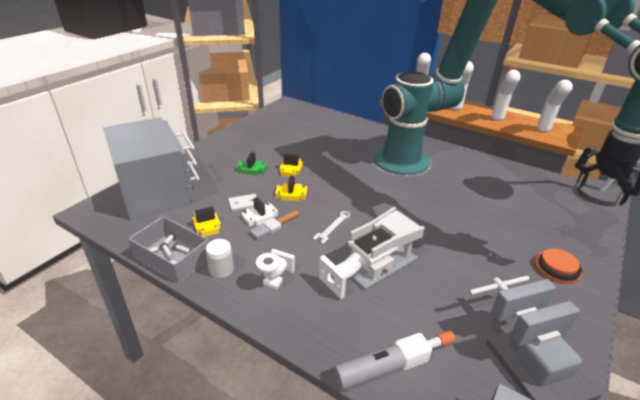

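View pics/top0.png

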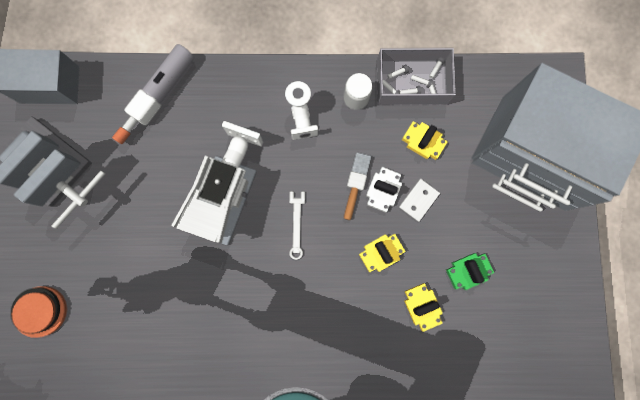

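View pics/wrist0.png

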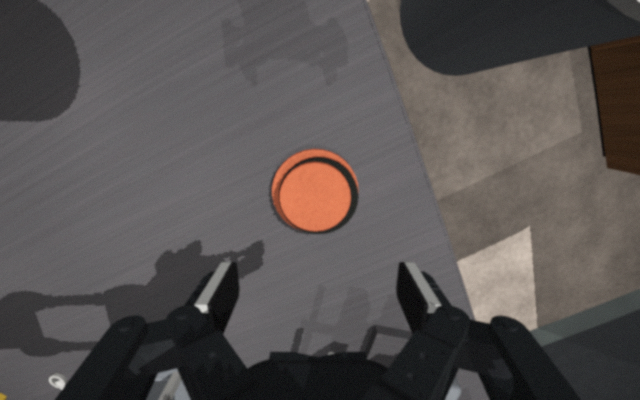

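The cover is the plain aluminium plate at top (385,189), with the brush to its left and the blank to its right. The stand is around (215,195) in the top picture. I'll enlarge both.

Run:
```python
from h import *
crop('top0',335,140,455,230,6,'c_cov'); crop('top0',165,115,270,250,5,'c_st'); crop('scene0',310,190,440,310,5,'c_st2'); crop('scene0',220,180,310,245,8,'c_cov2')
```

```text
(no output)
```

View pics/c_cov.png

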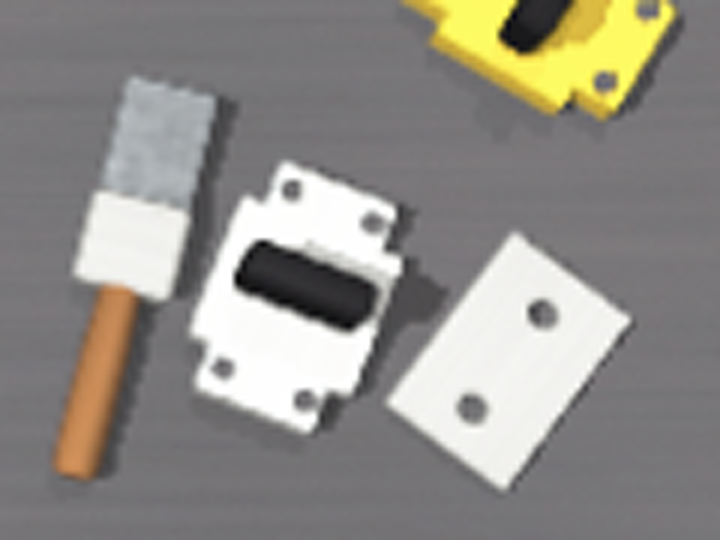

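View pics/c_st.png

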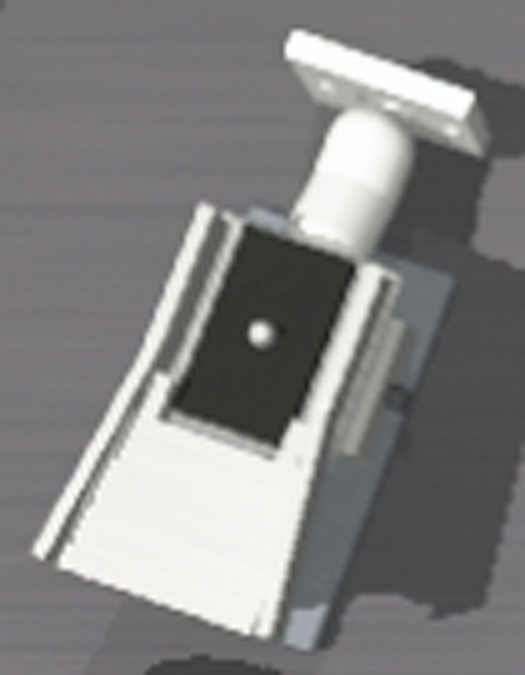

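View pics/c_st2.png

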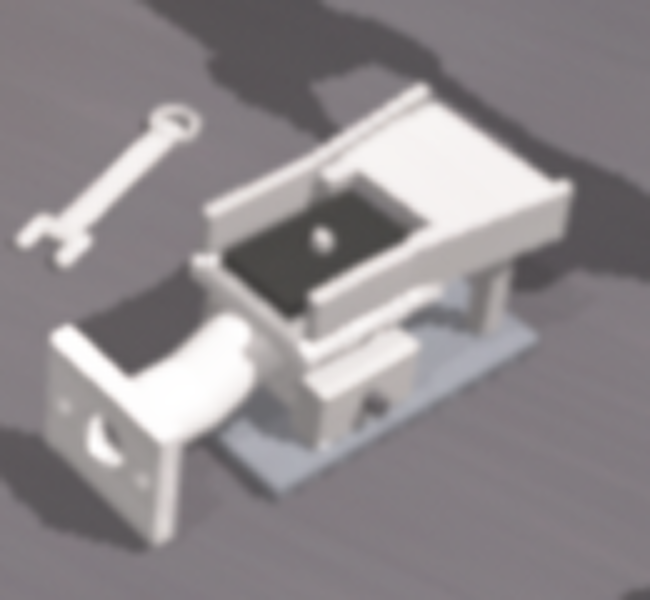

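View pics/c_cov2.png

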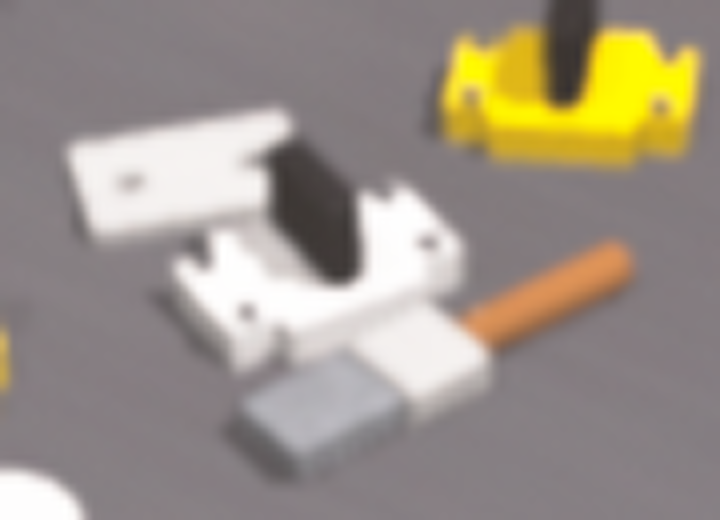

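Corner pixels are in the crops. I'll compute the poses from them.

Run:
```python
from h import *
c=load('top0');s=load('scene0')
P=lambda u,v,z:atz(c,335+u/6,140+v/6,z)[:2]
q=[P(*a,.019) for a in((283,163),(400,210),(315,433),(195,385))]
print('cover',np.round(q,4),np.mean(q,0)); f=(q[0]+q[1]-q[2]-q[3])/2; print(np.linalg.norm(f),np.degrees(np.arctan2(f[1],f[0])))
w=(q[0]+q[3]-q[1]-q[2])/2; print(np.linalg.norm(w),np.degrees(np.arctan2(-w[0],w[1])))
S=lambda u,v,z:atz(c,165+u/5,115+v/5,z)[:2]
print('pin',S(261,331,.1125))
S2=lambda u,v,z:atz(s,310+u/5,190+v/5,z)[:2]
print('pin scene',S2(321,235,.1125))
q=[S(*a,.105) for a in((245,222),(358,260),(280,440),(172,408))]
print('seal',np.round(q,4),np.mean(q,0)); f=(q[0]+q[1]-q[2]-q[3])/2; print(np.linalg.norm(f),np.degrees(np.arctan2(f[1],f[0])))
a,b=S(203,205,.121),S(160,305,.121);print('guideL outer',np.degrees(np.arctan2(*(a-b)[::-1])))
a,b=S(48,562,.113),S(270,637,.113);print('ledge front',np.degrees(np.arctan2(*(b-a)[::-1]))+90,(a+b)/2,np.linalg.norm(a-b))
def wire(pts,yaw,o):
    R=np.array([[np.cos(yaw),-np.sin(yaw)],[np.sin(yaw),np.cos(yaw)]]);return [np.r_[R@np.array(p[:2])+o,p[2]] for p in pts]
```

```text
cover [[ 0.6429 -0.2163]
 [ 0.6228 -0.2644]
 [ 0.5299 -0.2267]
 [ 0.55   -0.1778]] [ 0.58641913 -0.22132014]
0.10044738031126824 -22.27791304426116
0.05249276550325856 -22.52638753919489
pin [0.59175612 0.17280809]
pin scene [0.59469902 0.17298415]
seal [[0.6439 0.1828]
 [0.626  0.131 ]
 [0.543  0.1647]
 [0.5578 0.2136]] [0.59267975 0.17303866]
0.09047671894026887 -20.87720779522846
guideL outer -21.39720641829778
ledge front -19.041811392940986 [0.47066068 0.21477377] 0.1043157188512785
```

```bash
cat >> h.py <<'E'
def W(pts,yaw,o):
    a=np.radians(yaw);R=np.array([[np.cos(a),-np.sin(a)],[np.sin(a),np.cos(a)]]);p=np.array(pts,float)/1000
    return np.c_[p[:,:2]@R.T+o,p[:,2]]
def overlay(tag,box,k,out,lines):
    c=load(tag);x0,y0,x1,y1=box
    im=cv2.resize(cv2.imread(f'pics/{tag}.png')[y0:y1,x0:x1],None,fx=k,fy=k,interpolation=cv2.INTER_CUBIC)
    for P,col in lines:
        q=((proj(c,P)-[x0,y0]+.5)*k-.5); cv2.polylines(im,[np.round(q*8).astype(int)],False,col,1,cv2.LINE_AA,3)
    cv2.imwrite(f'pics/{out}.png',im)
def stand(yaw,o):
    L=[]
    for s in(1,-1): L.append((W([[45,37*s,121],[-23,37*s,121],[-128,50*s,121]],yaw,o),(0,0,255)))
    L.append((W([[46,27,105],[46,-27,105],[-46,-27,105],[-46,27,105],[46,27,105]],yaw,o),(0,255,0)))
    L.append((W([[-129,50,113],[-129,-50,113]],yaw,o),(255,0,0)))
    L.append((W([[-53,33,113],[-53,-33,113]],yaw,o),(255,0,0)))
    t=np.linspace(0,6.3,20);L.append((W(np.c_[3.5*np.cos(t),3.5*np.sin(t),0*t+112.5],yaw,o),(255,0,255)))
    return L
E
python3 - <<'E'
from h import *
o=[.5925,.173]
for y in(20,21): overlay('top0',(165,115,270,250),4,f'ov{y}',stand(-y,o))
im=np.hstack([cv2.imread(f'pics/ov{y}.png') for y in(20,21)][:2]);cv2.imwrite('pics/ovA.png',im[:, :840])
overlay('scene0',(310,190,440,310),5,'ovB',stand(-20.5,o))
E
```

```text
(no output)
```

View pics/ov20.png

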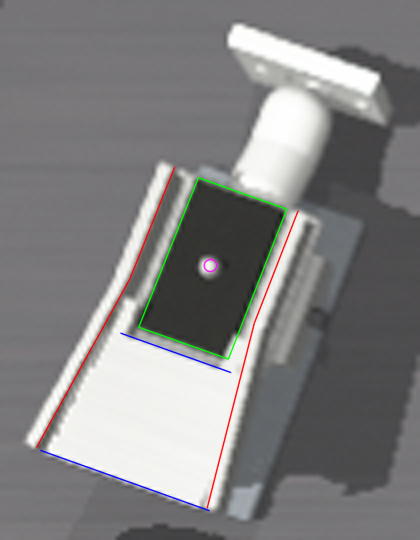

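View pics/ov21.png

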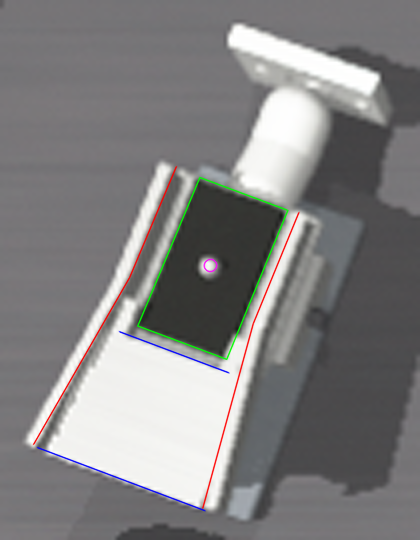

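View pics/ovB.png

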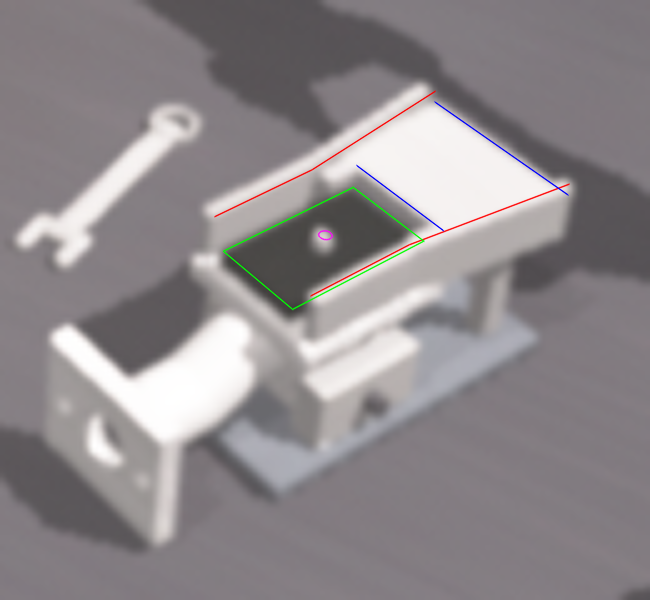

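The overlay fits: pin at about (0.593, 0.173), stand yaw about -20.3°. The cover is at (0.5864, -0.2213), yaw -22.4°. I'll move towards the cover.

Emit:
carry_out(
  rows=[
    [[0, 0, -0.0195], [0.068, -0.19, 0], 1],
    [[0, 0, -0.0195], [0.068, -0.19, 0], 1],
    [[0, 0, -0.0195], [0.068, -0.19, 0], 1],
    [[0, 0, -0.0195], [0.068, -0.19, 0], 1],
    [[0, 0, -0.0195], [0.068, -0.19, 0], 1],
    [[0, 0, -0.0195], [0.068, -0.19, 0], 1],
    [[0, 0, -0.0195], [0.068, -0.19, 0], 1],
    [[0, 0, -0.0195], [0.068, -0.19, 0], 1],
    [[0, 0, -0.0195], [0.068, -0.19, 0], 1],
    [[0, 0, -0.0195], [0.068, -0.19, 0], 1],
  ],
  grip_force=80,
)

```text
t: 0.98
tool_pos: [0.4191, 0.2308, 0.2312]
ee_rot: [2.322, 2.116, 0.0]
ft_force: [1.0, -0.4, -0.6]
width: 0.0854
```

Emit:
carry_out(
  rows=[
    [[0, 0, -0.0161], [0.072, -0.192, 0], 1],
    [[0, 0, -0.0161], [0.072, -0.192, 0], 1],
    [[0, 0, -0.0161], [0.072, -0.192, 0], 1],
    [[0, 0, 0], [0.072, -0.192, 0], 1],
    [[0, 0, 0], [0.072, -0.192, 0], 1],
    [[0, 0, 0], [0.072, -0.192, 0], 1],
    [[0, 0, 0], [0.072, -0.192, 0], 1],
    [[0, 0, 0], [0.072, -0.192, 0], 1],
    [[0, 0, 0], [0.072, -0.192, 0], 1],
    [[0, 0, 0], [0.072, -0.192, 0], 1],
  ],
)

```text
t: 1.82
tool_pos: [0.5632, -0.1533, 0.231]
ee_rot: [-2.61, -1.747, 0.0]
ft_force: [0.9, 0.9, -0.1]
width: 0.0853
```

```bash
cat >> h.py <<'E'
def cover(yaw,o,h=0):
    L=[];e=[[50,25],[30,25],[30,35],[-30,35],[-30,25],[-50,25],[-50,-25],[-30,-25],[-30,-35],[30,-35],[30,-25],[50,-25],[50,25]]
    L.append((W([p+[19+h] for p in e],yaw,o),(0,0,255)))
    g=[[9,28],[-9,28],[-9,-28],[9,-28],[9,28]]
    L.append((W([p+[61+h] for p in g],yaw,o),(0,255,0)))
    return L
E
python3 - <<'E'
from h import *
cap('wrist','w1');s=arm.sense();print(s['tool_pos'],s['ee_rot'])
overlay('wrist','0 0'and(0,0,640,400),1.25,'w1o',cover(-22.4,[.5864,-.2213]))
overlay('top0',(335,140,455,230),6,'t0o',cover(-22.4,[.5864,-.2213]))
E
```

```text
[ 0.56568033 -0.16030432  0.23099942] [ 2.60777187e+00  1.74040043e+00 -2.15092400e-03]Traceback (most recent call last):
  File "<stdin>", line 3, in <module>
  File "h.py", line 24, in overlay
    c=load(tag);x0,y0,x1,y1=box
  File "h.py", line 5, in load
    def load(tag): return pickle.load(open(f'pics/{tag}.pkl','rb'))
                                      ~~~~^^^^^^^^^^^^^^^^^^^^^^^^
FileNotFoundError: [Errno 2] No such file or directory: 'pics/wrist.pkl'
```

Run:
```python
from h import *
cap('wrist','w2');s=arm.sense();print(s['tool_pos'],s['ee_rot'])
overlay('w2',(0,0,640,400),1.25,'w2o',cover(-22.4,[.5864,-.2213]))
overlay('top0',(335,140,455,230),6,'t0o',cover(-22.4,[.5864,-.2213]))
```

```text
[ 0.56434917 -0.15666148  0.23078692] [ 2.61306542e+00  1.74006365e+00 -1.32956401e-03]
```

View pics/w2o.png

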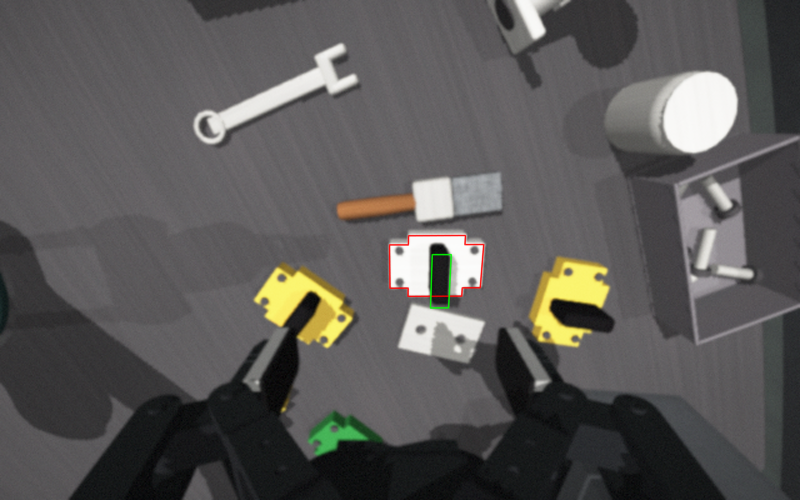

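View pics/t0o.png

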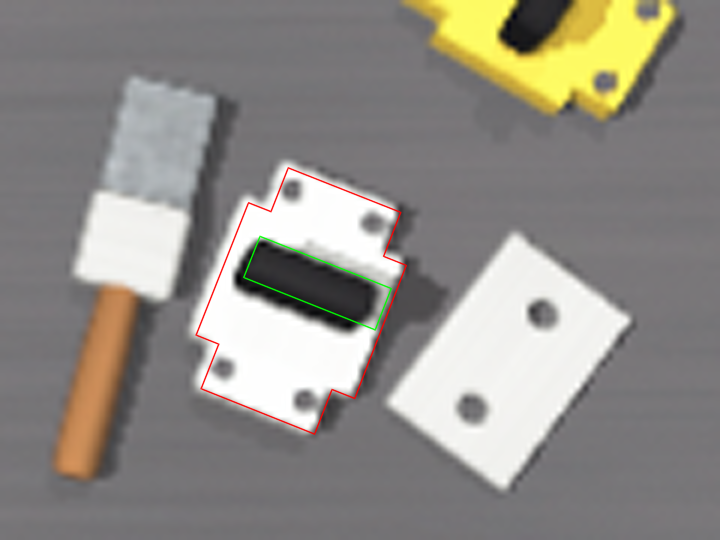

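Run:
```python
from h import *
o=[.5862,-.2205]
def g(h):
    return [(W([p+[h] for p in [[9,28],[-9,28],[-9,-28],[9,-28],[9,28]]],-22.4,o),(0,255,0) if h>50 else (255,120,0) if h>30 else (0,255,255))]
L=cover(-22.4,o)[:1]+g(61)+g(42)+g(19)
overlay('w2',(290,170,410,290),6,'a1',L)
overlay('top0',(335,140,455,230),6,'a2',L)
overlay('scene0',(220,180,310,245),8,'a3',L)
```

```text
(no output)
```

View pics/a1.png

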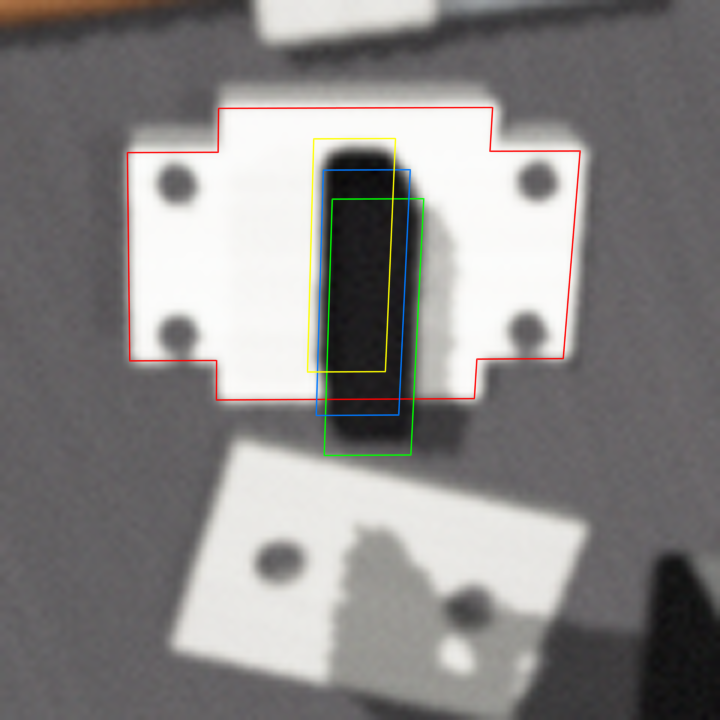

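View pics/a2.png

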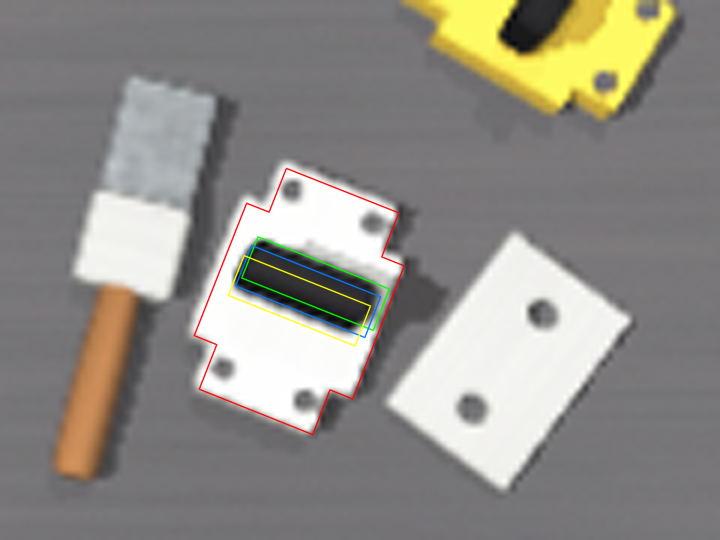

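View pics/a3.png

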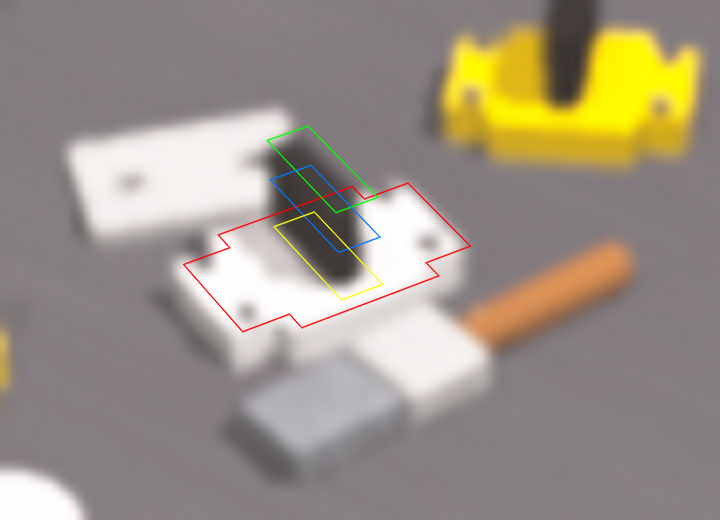

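Grip and plate agree with the model: the grip's top is rounded and about 61 mm high. I'll move over the cover and down to z 0.08.

Emit:
carry_out(
  rows=[
    [[0, 0, 0], [0.039, -0.117, 0], 1],
    [[0, 0, 0], [0.039, -0.117, 0], 1],
    [[0, 0, 0], [0.039, -0.117, 0], 1],
    [[0, 0, 0], [0, 0, -0.12], 1],
    [[0, 0, 0], [0, 0, -0.18], 1],
    [[0, 0, 0], [0, 0, -0.18], 1],
    [[0, 0, 0], [0, 0, -0.16], 1],
    [[0, 0, 0], [0, 0, -0.1], 1],
    [[0, 0, 0], [0, 0, 0], 1],
    [[0, 0, 0], [0, 0, 0], 1],
  ],
)

```text
t: 2.75
tool_pos: [0.5851, -0.2202, 0.0817]
ee_rot: [-2.607, -1.747, 0.003]
ft_force: [-0.1, 0.2, 0.9]
width: 0.0856
```

Run:
```python
from h import *
cap('wrist','w3');s=arm.sense();print(s['tool_pos'],s['ee_rot'],s['ft_force'])
overlay('w3',(0,0,640,400),1.25,'w3o',cover(-22.4,[.5862,-.2208]))
```

```text
[ 0.58679835 -0.22097248  0.08385244] [-2.60999905e+00 -1.74855192e+00 -2.59263181e-04] [-0.18077942 -0.04789481  1.44638414]
```

View pics/w3o.png

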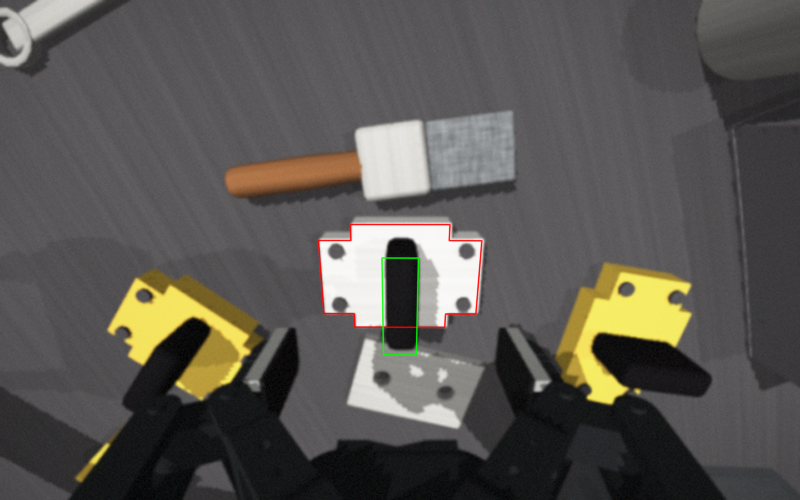

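Run:
```python
from h import *
c=load('top0')
a=np.radians(-22.4);R=np.array([[np.cos(a),-np.sin(a)],[np.sin(a),np.cos(a)]])
for n,u,v,z in [('Ygrip top',436,125,.055),('Ygrip bot',420,147,.055),('Yc1',402,139,.019),('Yc2',430,159,.019),('Yc3',446,146,.019),('Y2 a',358,253,.019),('Y2 b',392,233,.019),('Y2 c',405,250,.019),('Y2grip',377,242,.055),('Y2grip',390,262,.055)]:
    p=atz(c,u,v,z)[:2]; print(n,p,np.round(1000*R.T@(p-[.586,-.2208])))
```

```text
Ygrip top [ 0.73946327 -0.34466328] [189. -56.]
Ygrip bot [ 0.68466484 -0.30384031] [123. -39.]
Yc1 [ 0.71488376 -0.26788012] [137.   6.]
Yc2 [ 0.66316225 -0.33639056] [115. -77.]
Yc3 [ 0.69623751 -0.37765676] [ 162. -103.]
Y2 a [ 0.43032384 -0.15222471] [-170.    4.]
Y2 b [ 0.47852593 -0.23637138] [-93. -55.]
Y2 c [ 0.4369964  -0.26684388] [-120.  -99.]
Y2grip [ 0.45502904 -0.19417063] [-131.  -25.]
Y2grip [ 0.40807921 -0.2235681 ] [-163.  -70.]
```

Both yellow covers stay clear of the fingers. I'll go down and close.

Emit:
carry_out(
  rows=[
    [[0, 0, 0], [0, 0, -0.12], 1],
    [[0, 0, 0], [0, 0, -0.12], 1],
    [[0, 0, 0], [0, 0, -0.05], 1],
    [[0, 0, 0], [0, 0, 0], 1],
    [[0, 0, 0], [0, 0, 0], 0],
    [[0, 0, 0], [0, 0, 0], 0],
    [[0, 0, 0], [0, 0, 0], 0],
    [[0, 0, 0], [0, 0, 0], 0],
    [[0, 0, 0], [0, 0, 0], 0],
    [[0, 0, 0], [0, 0, 0], 0],
  ],
  grip_force=80,
)

```text
t: 3.63
tool_pos: [0.5873, -0.2218, 0.0265]
ee_rot: [2.609, 1.747, 0.002]
ft_force: [1.6, -0.8, -4.0]
width: 0.0168
```

Emit:
carry_out(
  rows=[
    [[0, 0, 0], [0, 0, 0], 0],
    [[0, 0, 0], [0, 0, 0], 0],
    [[0, 0, 0], [0, 0, 0], 0],
    [[0, 0, 0], [0, 0, 0], 0],
    [[0, 0, 0], [0, 0, 0], 0],
    [[0, 0, 0], [0, 0, 0], 0],
    [[0, 0, 0], [0, 0, 0], 0],
    [[0, 0, 0], [0, 0, 0], 0],
    [[0, 0, 0], [0, 0, 0], 0],
    [[0, 0, 0], [0, 0, 0], 0],
  ],
)

```text
t: 4.47
tool_pos: [0.5873, -0.2218, 0.0263]
ee_rot: [2.609, 1.747, 0.001]
ft_force: [-0.8, 0.3, 5.1]
width: 0.0168
```

Run:
```python
from h import *
cap('wrist','w4');s=arm.sense();print(s['tool_pos'],s['ee_rot'],s['ft_force'],s['torque'],s['width'])
```

```text
[ 0.58734778 -0.22179197  0.02636559] [2.60921148e+00 1.74715197e+00 1.53738942e-03] [-0.22153283  0.83203625  6.42285948] [ 0.03503727  0.13797132 -0.01415498] 0.016787604134199267
```

View pics/w4.png

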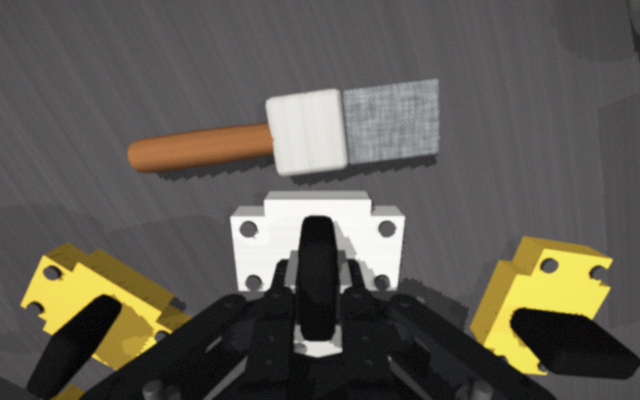

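Gripped. Lift.

Emit:
carry_out(
  rows=[
    [[0, 0, 0], [0, 0, 0.05], 0],
    [[0, 0, 0], [0, 0, 0.1], 0],
    [[0, 0, 0], [0, 0, 0.15], 0],
    [[0, 0, 0], [0, 0, 0.15], 0],
    [[0, 0, 0], [0, 0, 0.15], 0],
    [[0, 0, 0], [0, 0, 0.13], 0],
    [[0, 0, 0], [0, 0, 0.07], 0],
    [[0, 0, 0], [0, 0, 0], 0],
    [[0, 0, 0], [0, 0, 0], 0],
    [[0, 0, 0], [0, 0, 0], 0],
  ],
)

```text
t: 5.35
tool_pos: [0.5849, -0.2208, 0.1826]
ee_rot: [-2.607, -1.746, 0.004]
ft_force: [-0.0, 0.6, -4.0]
width: 0.017
```

Emit:
carry_out(
  rows=[
    [[0, 0, 0.0029], [-0.014, 0.1, 0], 0],
    [[0, 0, 0.0029], [-0.021, 0.15, 0], 0],
    [[0, 0, 0], [-0.028, 0.195, 0], 0],
    [[0, 0, 0], [-0.028, 0.195, 0], 0],
    [[0, 0, 0], [-0.028, 0.195, 0], 0],
    [[0, 0, 0], [-0.028, 0.195, 0], 0],
    [[0, 0, 0], [-0.028, 0.195, 0], 0],
    [[0, 0, 0], [-0.028, 0.195, 0], 0],
    [[0, 0, 0], [-0.028, 0.195, 0], 0],
    [[0, 0, 0], [-0.021, 0.15, 0], 0],
  ],
)

```text
t: 6.18
tool_pos: [0.5333, 0.134, 0.1821]
ee_rot: [-2.575, -1.795, 0.007]
ft_force: [0.7, -0.4, -3.7]
width: 0.0169
```

Emit:
carry_out(
  rows=[
    [[0, 0, 0], [-0.018, 0.14, 0], 0],
    [[0, 0, 0], [-0.015, 0.1, 0], 0],
    [[0, 0, 0], [-0.005, 0.07, 0], 0],
    [[0, 0, 0], [0, 0, 0], 0],
    [[0, 0, 0], [0, 0, 0], 0],
    [[0, 0, 0], [0, 0, 0], 0],
    [[0, 0, 0], [0, 0, 0], 0],
    [[0, 0, 0], [0, 0, 0], 0],
    [[0, 0, 0], [0, 0, 0], 0],
    [[0, 0, 0], [0, 0, 0], 0],
  ],
)

```text
t: 7.02
tool_pos: [0.5287, 0.1928, 0.1854]
ee_rot: [2.579, 1.794, 0.0]
ft_force: [0.2, -0.5, -2.3]
width: 0.0169
```

Run:
```python
from h import *
cap('wrist','w5');s=arm.sense();print(s['tool_pos'],s['ee_rot'],s['ft_force'],s['torque'],s['width'])
cap('scene','s5');cap('top','t5')
r=s['ee_rot'];yaw=(2*np.degrees(np.arctan2(r[1],r[0]))-90+90)%180-90;print(yaw)
L=cover(yaw,s['tool_pos'][:2],1000*s['tool_pos'][2]-26.3)+stand(-20.3,[.593,.173])
overlay('w5',(0,0,640,400),1.25,'w5o',L); overlay('t5',(150,100,300,260),4,'t5o',L)
overlay('s5',(310,150,450,300),4,'s5o',L)
```

```text
[0.5286773  0.19303363 0.18540475] [2.57887701e+00 1.79403311e+00 2.83081575e-04] [ 0.11916576  0.2360348  -3.63452142] [-0.03875622 -0.02576924  0.01356497] 0.016879308289128123
-20.35007231497039
```

View pics/w5o.png

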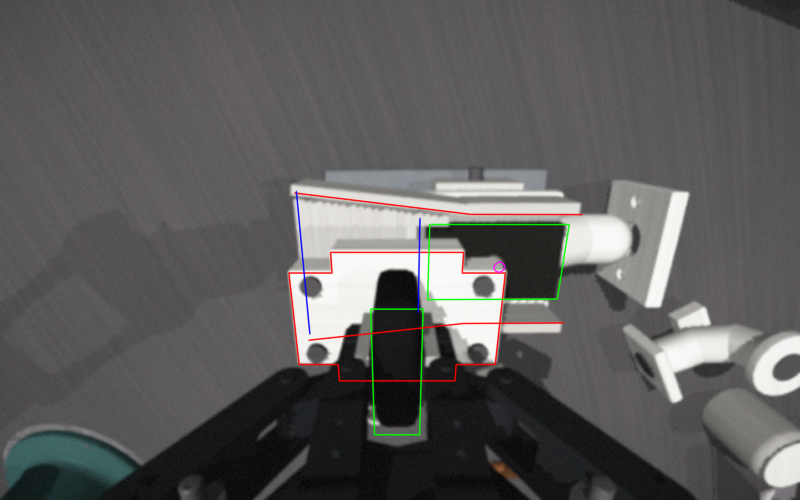

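View pics/t5o.png

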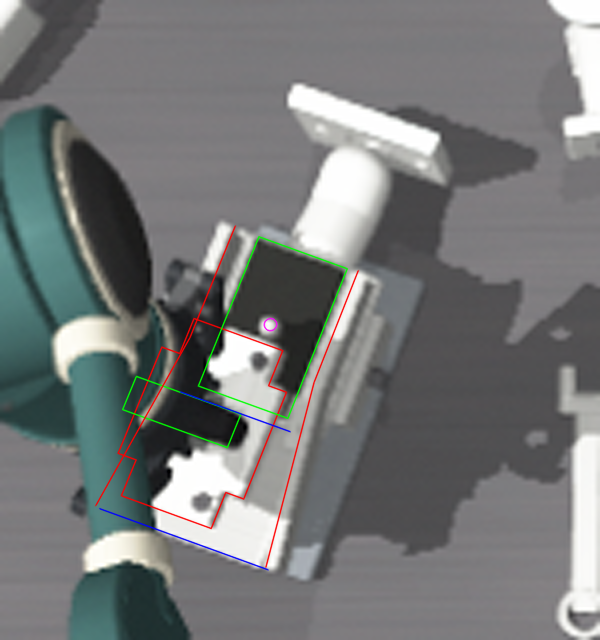

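View pics/s5o.png

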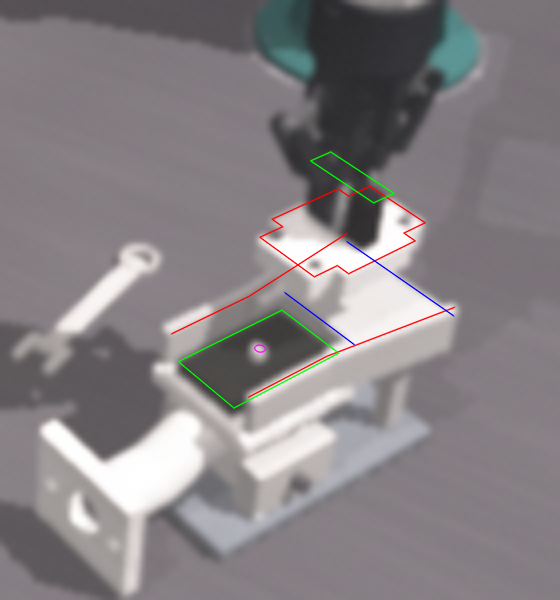

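Cover pose matches the tool pose within about 1 mm in wrist and top. Align over the ledge and descend to just above it.

Emit:
carry_out(
  rows=[
    [[0, 0, 0], [-0.007, 0.0215, 0], 0],
    [[0, 0, 0], [0, 0, -0.05], 0],
    [[0, 0, 0], [0, 0, -0.06], 0],
    [[0, 0, 0], [0, 0, -0.05], 0],
    [[0, 0, 0], [0, 0, -0.03], 0],
    [[0, 0, 0], [0, 0, -0.015], 0],
    [[0, 0, 0], [0, 0, -0.01], 0],
    [[0, 0, 0], [0, 0, 0], 0],
    [[0, 0, 0], [0, 0, 0], 0],
    [[0, 0, 0], [0, 0, 0], 0],
  ],
)

```text
t: 8.0
tool_pos: [0.5276, 0.198, 0.1429]
ee_rot: [2.578, 1.795, 0.002]
ft_force: [0.8, 0.3, -3.5]
width: 0.017
```

```bash
cat > look.py <<'E'
from h import *
import sys
n=sys.argv[1]
cap('wrist','w'+n);s=arm.sense();print(s['t'],s['tool_pos'],s['ft_force'],s['torque'],s['width'])
cap('scene','s'+n)
r=s['ee_rot'];yaw=(2*np.degrees(np.arctan2(r[1],r[0])))%180
yaw=yaw-90 if yaw<180 else yaw
print('yaw',yaw,r)
O=np.array([.593,.173]);a=np.radians(-20.3);R=np.array([[np.cos(a),-np.sin(a)],[np.sin(a),np.cos(a)]]);print('stand mm',1000*R.T@(s['tool_pos'][:2]-O))
L=cover(yaw,s['tool_pos'][:2],1000*s['tool_pos'][2]-26.3)+stand(-20.3,O)
overlay('w'+n,(200,110,500,310),2.6,'w'+n+'o',L)
overlay('s'+n,(310,150,450,300),4,'s'+n+'o',L)
E
python3 look.py 6
```

```text
8.05 [0.52763911 0.19798596 0.14295527] [ 0.0897235   0.19409055 -3.01839476] [ 0.03181524 -0.01155058  0.0363517 ] 0.017391327357543254
yaw -20.300779553268413 [2.57785323e+00 1.79496693e+00 1.88902813e-03]
stand mm [-69.96977871   0.75803302]
```

View pics/w6o.png

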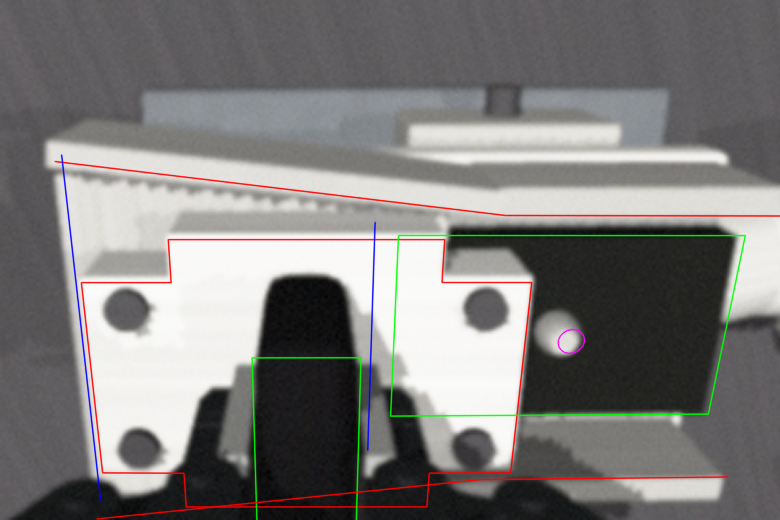

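View pics/s6o.png

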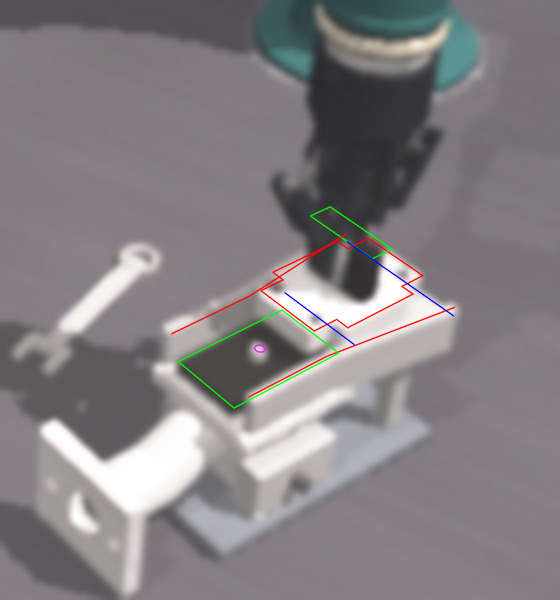

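Emit:
carry_out(
  rows=[
    [[0, 0, 0], [-0.002, -0.005, -0.005], 0],
    [[0, 0, 0], [0, 0, -0.005], 0],
    [[0, 0, 0], [0, 0, -0.005], 0],
    [[0, 0, 0], [0, 0, 0], 0],
    [[0, 0, 0], [0, 0, 0], 0],
    [[0, 0, 0], [0, 0, 0], 0],
    [[0, 0, 0], [0, 0, 0], 0],
    [[0, 0, 0], [0, 0, 0], 0],
    [[0, 0, 0], [0, 0, 0], 0],
    [[0, 0, 0], [0, 0, 0], 0],
  ],
)

```text
t: 8.93
tool_pos: [0.5268, 0.1969, 0.1393]
ee_rot: [2.578, 1.795, 0.0]
ft_force: [-0.1, -0.2, -2.6]
width: 0.0175
```

Emit:
carry_out(
  rows=[
    [[0, 0, 0], [0, 0, -0.003], 0],
    [[0, 0, 0], [0, 0, 0], 0],
    [[0, 0, 0], [0, 0, 0], 0],
    [[0, 0, 0], [0, 0, 0], 0],
    [[0, 0, 0], [0, 0, 0], 0],
    [[0, 0, 0], [0, 0, 0], 0],
    [[0, 0, 0], [0, 0, 0], 0],
    [[0, 0, 0], [0, 0, 0], 0],
    [[0, 0, 0], [0, 0, 0], 0],
    [[0, 0, 0], [0, 0, 0], 0],
  ],
)

```text
t: 9.77
tool_pos: [0.527, 0.197, 0.1393]
ee_rot: [2.578, 1.795, 0.001]
ft_force: [-2.3, -1.0, 5.1]
width: 0.0172
```

Contact at z 0.1393, exactly the predicted height. Look once before sliding.

```bash
python3 look.py 7
```

```text
9.8167 [0.52702282 0.19698811 0.13934452] [-1.95661933 -1.3221484   5.35677905] [-0.123088    0.28014777 -0.01487647] 0.017062850489103904
yaw -20.294203150760396 [2.57789417e+00 1.79521512e+00 1.23205758e-03]
stand mm [-70.20159356  -0.39165565]
```

View pics/w7o.png

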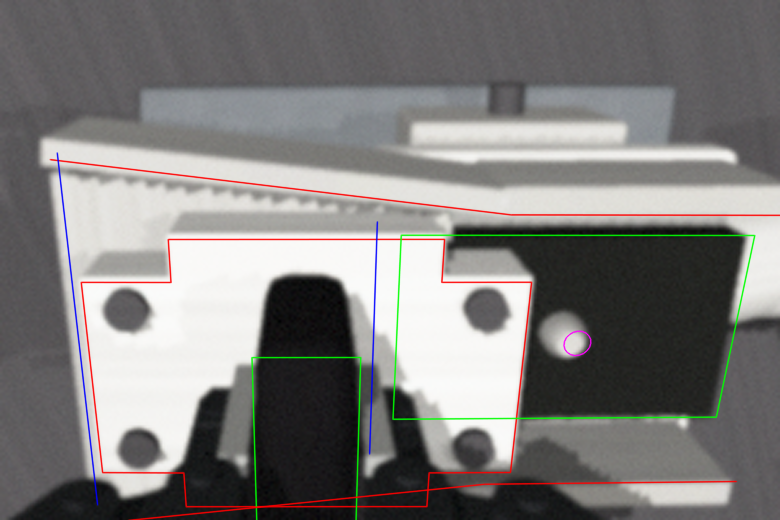

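View pics/s7o.png

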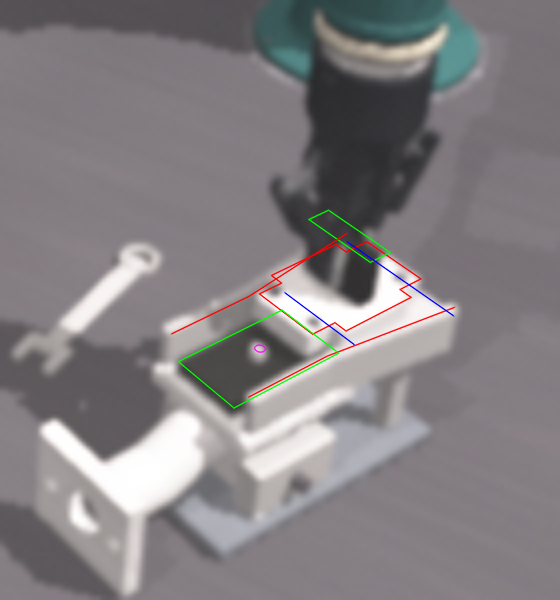

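It lies flat on the ledge, between the flared guides, with its centre about 69–70 mm short of the pin. Slide 40 mm.

Emit:
carry_out(
  rows=[
    [[0, 0, 0], [0.0188, -0.0069, 0], 0],
    [[0, 0, 0], [0.0188, -0.0069, 0], 0],
    [[0, 0, 0], [0.0188, -0.0069, 0], 0],
    [[0, 0, 0], [0.0188, -0.0069, 0], 0],
    [[0, 0, 0], [0.0188, -0.007, 0], 0],
    [[0, 0, 0], [0.0188, -0.007, 0], 0],
    [[0, 0, 0], [0.0188, -0.007, 0], 0],
    [[0, 0, 0], [0.0188, -0.007, 0], 0],
    [[0, 0, 0], [0.0188, -0.007, 0], 0],
    [[0, 0, 0], [0.0188, -0.007, 0], 0],
  ],
)

```text
t: 10.7
tool_pos: [0.5647, 0.1833, 0.1393]
ee_rot: [-2.578, -1.795, -0.001]
ft_force: [-1.4, 1.1, 5.9]
width: 0.017
```

```bash
python3 look.py 8
```

```text
10.75 [0.56557463 0.18302443 0.13931293] [-1.34079272  0.12594349  6.47981427] [ 0.05866251  0.35294458 -0.02253952] 0.017069033555174397
yaw -20.313329310294392 [2.57810648e+00 1.79472406e+00 2.47706643e-03]
stand mm [-29.19978256  -0.11303389]
```

View pics/w8o.png

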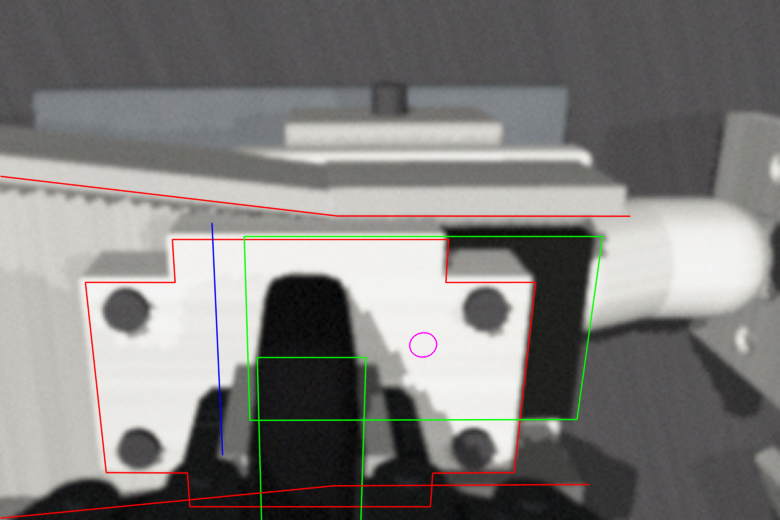

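Emit:
carry_out(
  rows=[
    [[0, 0, 0], [0.014, -0.0052, 0], 0],
    [[0, 0, 0], [0.014, -0.0052, 0], 0],
    [[0, 0, 0], [0.014, -0.0052, 0], 0],
    [[0, 0, 0], [0.014, -0.0052, 0], 0],
    [[0, 0, 0], [0.014, -0.0052, 0], 0],
    [[0, 0, 0], [0.014, -0.0052, 0], 0],
    [[0, 0, 0], [0.014, -0.0052, 0], 0],
    [[0, 0, 0], [0.014, -0.0052, 0], 0],
    [[0, 0, 0], [0, 0, 0], 0],
    [[0, 0, 0], [0, 0, 0], 0],
  ],
)

```text
t: 11.63
tool_pos: [0.5871, 0.1748, 0.1391]
ee_rot: [-2.578, -1.795, -0.001]
ft_force: [-0.4, 0.0, 5.6]
width: 0.0169
```

```bash
python3 look.py 9
```

```text
11.6833 [0.58708097 0.17484505 0.1391708 ] [-0.3181792   0.22270772  6.13550969] [0.14942502 0.39669021 0.01690046] 0.017197065892070172
yaw -20.306167560899155 [-2.57823561e+00 -1.79505318e+00 -1.44113977e-03]
stand mm [-6.19150952 -0.32306737]
```

View pics/w9o.png

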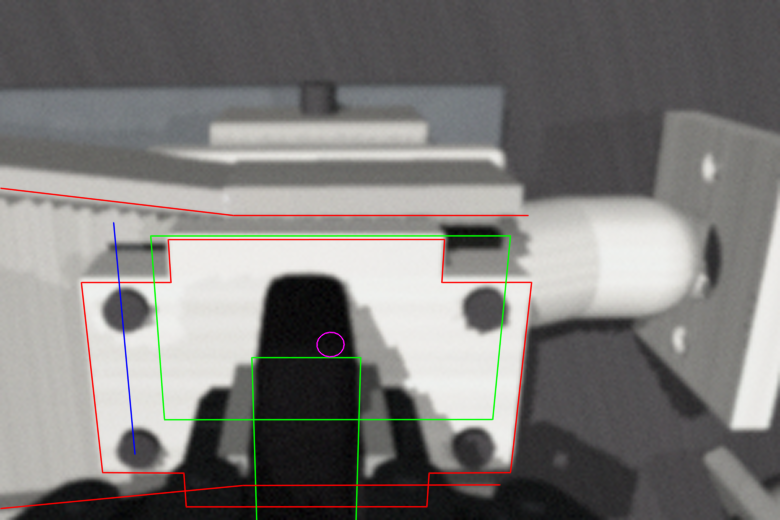

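Emit:
carry_out(
  rows=[
    [[0, 0, 0], [0.0047, -0.0017, 0], 0],
    [[0, 0, 0], [0.0047, -0.0017, 0], 0],
    [[0, 0, 0], [0.0047, -0.0017, 0], 0],
    [[0, 0, 0], [0.0047, -0.0017, 0], 0],
    [[0, 0, 0], [0, 0, 0], 0],
    [[0, 0, 0], [0, 0, 0], 0],
    [[0, 0, 0], [0, 0, 0], 0],
    [[0, 0, 0], [0, 0, 0], 0],
    [[0, 0, 0], [0, 0, 0], 0],
    [[0, 0, 0], [0, 0, 0], 0],
  ],
)

```text
t: 12.57
tool_pos: [0.5904, 0.1732, 0.1386]
ee_rot: [-2.578, -1.795, 0.0]
ft_force: [-0.3, 0.0, -3.5]
width: 0.0169
```

The support force vanished (Fz back to -3.5 N), so the tail has cleared the ledge. Nudge slightly on and lower.

Emit:
carry_out(
  rows=[
    [[0, 0, 0], [0.0035, -0.0013, 0], 0],
    [[0, 0, 0], [0, 0, -0.004], 0],
    [[0, 0, 0], [0, 0, -0.004], 0],
    [[0, 0, 0], [0, 0, -0.004], 0],
    [[0, 0, 0], [0, 0, 0], 0],
    [[0, 0, 0], [0, 0, 0], 0],
    [[0, 0, 0], [0, 0, 0], 0],
    [[0, 0, 0], [0, 0, 0], 0],
    [[0, 0, 0], [0, 0, 0], 0],
    [[0, 0, 0], [0, 0, 0], 0],
  ],
)

```text
t: 13.4
tool_pos: [0.5912, 0.173, 0.1363]
ee_rot: [2.578, 1.795, -0.0]
ft_force: [0.2, -0.2, -3.3]
width: 0.0169
```

```bash
python3 look.py 10
```

```text
13.45 [0.59119121 0.17301366 0.13631796] [ 0.23804686  0.88543609 -3.12049889] [ 0.03030669 -0.03411017  0.07093734] 0.01698658905795357
yaw -20.296534991393415 [2.57808609e+00 1.79527086e+00 1.13369463e-04]
stand mm [-1.70118871 -0.61472157]
```

View pics/w10o.png

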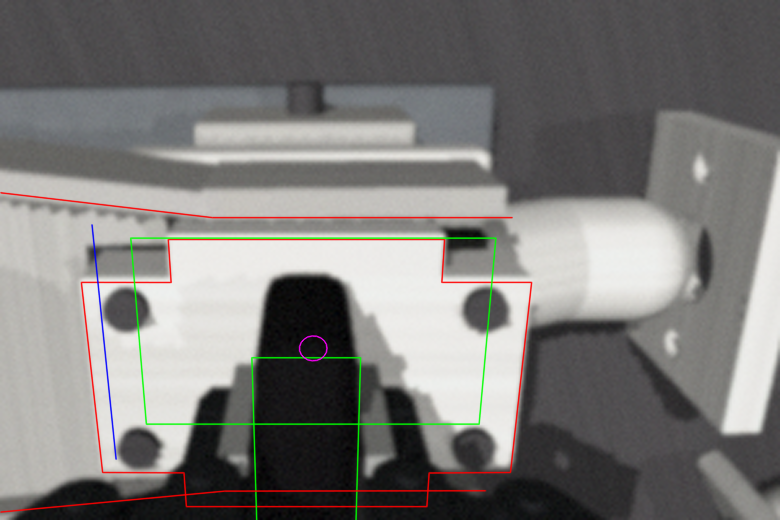

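3 mm below ledge level with no contact: the hole is over the pin. Lower to the seal.

Emit:
carry_out(
  rows=[
    [[0, 0, 0], [0, 0, -0.005], 0],
    [[0, 0, 0], [0, 0, -0.005], 0],
    [[0, 0, 0], [0, 0, -0.005], 0],
    [[0, 0, 0], [0, 0, -0.004], 0],
    [[0, 0, 0], [0, 0, 0], 0],
    [[0, 0, 0], [0, 0, 0], 0],
    [[0, 0, 0], [0, 0, 0], 0],
    [[0, 0, 0], [0, 0, 0], 0],
    [[0, 0, 0], [0, 0, 0], 0],
    [[0, 0, 0], [0, 0, 0], 0],
  ],
)

```text
t: 14.33
tool_pos: [0.5912, 0.173, 0.1325]
ee_rot: [2.578, 1.795, 0.0]
ft_force: [0.0, 0.9, -3.9]
width: 0.0171
```

Emit:
carry_out(
  rows=[
    [[0, 0, 0], [0, 0, -0.005], 0],
    [[0, 0, 0], [0, 0, -0.005], 0],
    [[0, 0, 0], [0, 0, -0.005], 0],
    [[0, 0, 0], [0, 0, 0], 0],
    [[0, 0, 0], [0, 0, 0], 0],
    [[0, 0, 0], [0, 0, 0], 0],
    [[0, 0, 0], [0, 0, 0], 0],
    [[0, 0, 0], [0, 0, 0], 0],
    [[0, 0, 0], [0, 0, 0], 0],
    [[0, 0, 0], [0, 0, 0], 0],
  ],
)

```text
t: 15.17
tool_pos: [0.5914, 0.1731, 0.1299]
ee_rot: [2.578, 1.795, 0.001]
ft_force: [-3.5, -0.9, 6.0]
width: 0.017
```

On the seal and compressing. Raise the grip and press on.

Emit:
carry_out(
  rows=[
    [[0, 0, 0], [0, 0, 0], 0],
    [[0, 0, 0], [0, 0, 0], 0],
    [[0, 0, 0], [0, 0, -0.005], 0],
    [[0, 0, 0], [0, 0, -0.005], 0],
    [[0, 0, 0], [0, 0, -0.005], 0],
    [[0, 0, 0], [0, 0, -0.005], 0],
    [[0, 0, 0], [0, 0, 0], 0],
    [[0, 0, 0], [0, 0, 0], 0],
    [[0, 0, 0], [0, 0, 0], 0],
    [[0, 0, 0], [0, 0, 0], 0],
  ],
  grip_force=110,
)

```text
t: 16.0
tool_pos: [0.5914, 0.1731, 0.1269]
ee_rot: [2.578, 1.795, 0.001]
ft_force: [-5.2, -1.4, 10.4]
width: 0.0168
```

Emit:
carry_out(
  rows=[
    [[0, 0, 0], [0, 0, -0.004], 0],
    [[0, 0, 0], [0, 0, -0.004], 0],
    [[0, 0, 0], [0, 0, 0], 0],
    [[0, 0, 0], [0, 0, 0], 0],
    [[0, 0, 0], [0, 0, 0], 0],
    [[0, 0, 0], [0, 0, 0], 0],
    [[0, 0, 0], [0, 0, 0], 0],
    [[0, 0, 0], [0, 0, 0], 0],
    [[0, 0, 0], [0, 0, 0], 0],
    [[0, 0, 0], [0, 0, 0], 0],
  ],
)

```text
t: 16.83
tool_pos: [0.5915, 0.1731, 0.1264]
ee_rot: [2.578, 1.795, 0.001]
ft_force: [-6.3, -1.7, 14.3]
width: 0.017
```

Emit:
carry_out(
  rows=[
    [[0, 0, 0], [0, 0, -0.004], 0],
    [[0, 0, 0], [0, 0, 0], 0],
    [[0, 0, 0], [0, 0, 0], 0],
    [[0, 0, 0], [0, 0, 0], 0],
    [[0, 0, 0], [0, 0, 0], 0],
    [[0, 0, 0], [0, 0, 0], 0],
    [[0, 0, 0], [0, 0, 0], 0],
    [[0, 0, 0], [0, 0, 0], 0],
    [[0, 0, 0], [0, 0, 0], 0],
    [[0, 0, 0], [0, 0, 0], 0],
  ],
)

```text
t: 17.67
tool_pos: [0.5915, 0.1731, 0.1264]
ee_rot: [2.578, 1.795, 0.002]
ft_force: [-9.1, -2.3, 17.0]
width: 0.0166
```

Emit:
carry_out(
  rows=[
    [[0, 0, 0], [-0.003, 0, -0.004], 0],
    [[0, 0, 0], [-0.002, 0, -0.004], 0],
    [[0, 0, 0], [0, 0, 0], 0],
    [[0, 0, 0], [0, 0, 0], 0],
    [[0, 0, 0], [0, 0, 0], 0],
    [[0, 0, 0], [0, 0, 0], 0],
    [[0, 0, 0], [0, 0, 0], 0],
    [[0, 0, 0], [0, 0, 0], 0],
    [[0, 0, 0], [0, 0, 0], 0],
    [[0, 0, 0], [0, 0, 0], 0],
  ],
)

```text
t: 18.5
tool_pos: [0.5915, 0.1731, 0.1264]
ee_rot: [2.577, 1.794, 0.005]
ft_force: [-9.2, -3.4, 23.8]
width: 0.017
```

```bash
python3 look.py 11;  python3 - <<'E'
from h import *
cap('top','t11')
crop('s11',310,180,450,310,5,'s11c')
E
```

```text
18.55 [0.59148271 0.17314115 0.12632198] [-9.83795756 -3.32008593 24.13266214] [-0.52049036  1.83006481  0.02704378] 0.016598530145130946
yaw -20.29356782015421 [2.57687571 1.79452708 0.00452402]
stand mm [-1.47202294 -0.39401984]
```

View pics/w11o.png

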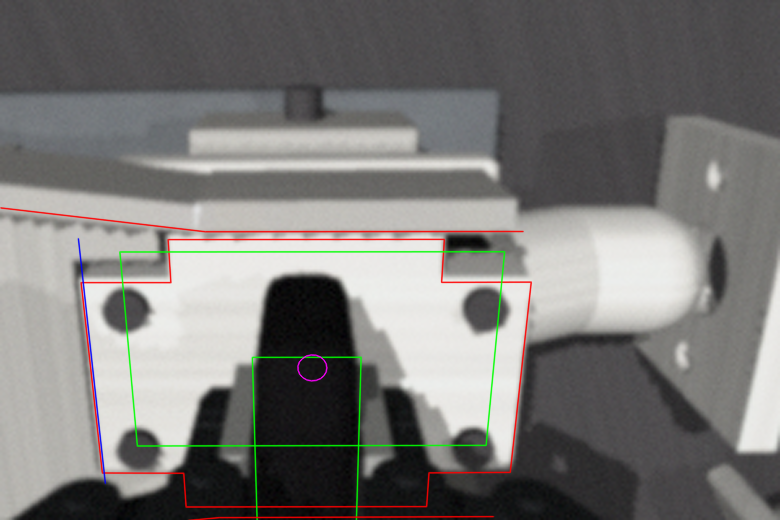

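View pics/s11c.png

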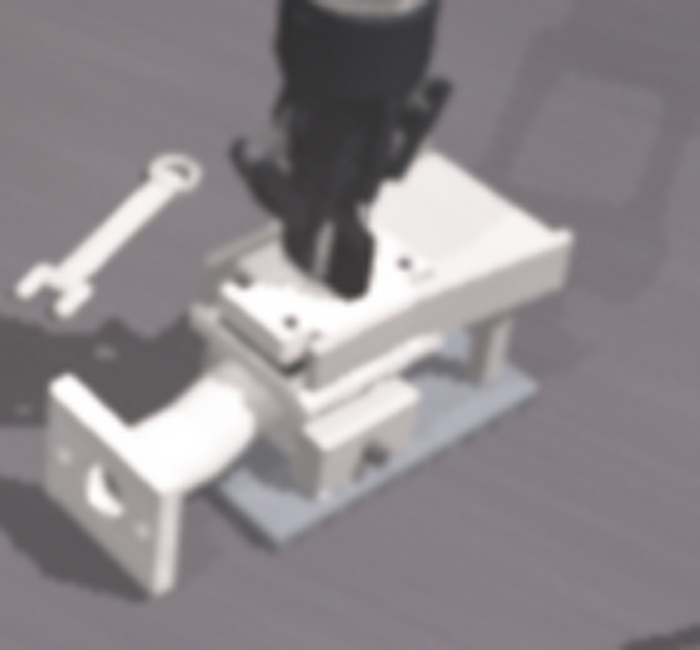

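View pics/t11.png

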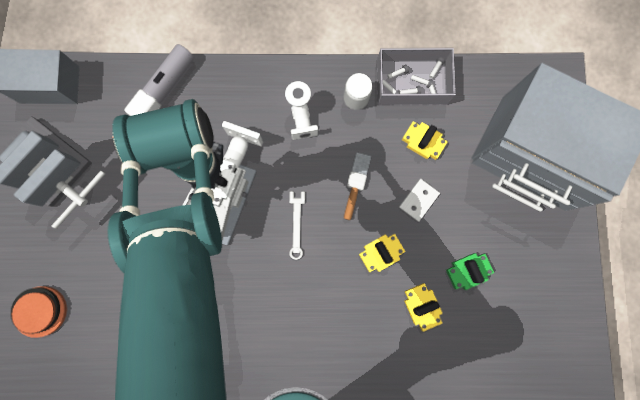

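Run:
```python
from h import *
s=arm.sense();print(s['t'],s['tool_pos'],s['ft_force'],s['width'])
print(order.hand_in())
```

```text
18.65 [0.59150631 0.17314906 0.12632057] [-9.2138472  -3.58646978 24.3443283 ] 0.01682821987153988
the job is handed in; nothing more can be done
None
```

The test cover is on its locating pin and held fully pressed on the sprung seal, and the job was handed in at t = 18.65 s. `hand_in` gives no verdict, so this rests on my own readings.

- **What I did:** I gripped the cover by its black grip and laid it flat on the ledge, about 69–70 mm short of the pin. I slid it under light pressure between the guides until the support force vanished over the pin, then lowered it 8 mm onto the seal and pressed to the hard stop. The cover stayed in the gripper throughout, so it was lowered onto the pin rather than let go to drop.
- **Pressed depth:** the tool stopped at z 0.1263–0.1264, where the fully pressed height should be 0.1263. It stayed there while the measured push rose from 14 to 24 N, so the cover was on the hard stop without slipping in the grip.
- **Other things on the bench:** in the last pictures the cover sits level between the guides. The blank, brush, wrench, elbow and the coloured covers look unmoved.
- **Disagreements:** the stand lay about 1.5 mm nearer the robot than my first estimate from the top camera; I corrected for this before lowering. A sideways force of about 10 N remained at the end. Shifting back 1 mm did not relieve it.

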